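# Aim the vanity magnifier at the cuticle nipper in the drawer

### The job

Pull the small drawer out fully by its blue knob, then swivel and tilt the magnifier by its orange tab so that the middle of the lens looks straight at the brass pivot of the nipper lying in the drawer. Leave the nipper and tweezers untouched in the drawer and do not disturb the jar, toothbrush or tumbler; let go of everything at the end.

Things in the scene. Friction and masses are not known exactly. Their poses are not given: they have to be found in the camera images.
- unit: White plastic drawer unit, fixed, 150 deep (x) x 170 wide (y) x 70 high. Origin: centre of its underside. Its own -x is the front, where the drawer comes out; it may be turned up to about 10 degrees from the world axes.
- drawer (a joint): How far the drawer is pulled out along the unit's -x, m: 0 shut, 0.085 at its stop. Slides with 1.5 N of friction and stays where it is left. The tray has 36 high side walls (tops 46 above the table), its front panel's top is 62 above the table, and a low divider along the middle makes two 72 wide compartments, one with the nipper and one with the tweezers.
- drawer_knob (a point): Point to grip on the drawer's blue round knob: 20 in diameter, 18 long along x, its axis along the unit's x, its centre 42 above the table and 23 in front of the drawer's front (98 in front of the unit's origin when shut). Moves with the drawer. Free space at both sides and above it.
- magnifier: Table magnifier: black round base 100 in diameter and 20 high, held to the table by suction (fixed). Origin: centre of its underside, on the swivel axis. It stands to the left or the right of the drawer unit.
- swivel (a joint): Turn of the magnifier's steel yoke about the vertical axis through the base's origin, rad, counter-clockwise positive seen from above; at 0 the lens faces the base's own -x. Range -1.7 to 1.7. Friction 0.12 N m, stays where it is left.
- head (a joint): Tilt of the lens head about the level axis through the lens centre, between the arms of the yoke, rad: 0 is lens upright looking level, positive leans the top forward so that the lens looks down by that angle. Range -0.3 to 1.1. Friction 0.12 N m, stays where it is left.
- lens (a point): Centre of the lens, on the swivel axis and the tilt axis, 150 above the table. Frame of the head: -x is the way the lens looks (square to its face), y along the tilt axis, z points from the lens centre to the tab. The round lens head is 98 in diameter and 12 thick at its rim; the yoke arms stand 57 to either side along y.
- tab (a point): Point to grip on the flat orange tab on the head's rim, 70 from the lens centre along the head's z. The tab is 10 thick along the head's x, 24 wide along y, and ends 88 from the lens centre. Its axes are those of the head, so it leans as the head leans.
- nipper: Steel cuticle nipper, loose, lying flat in one compartment of the drawer, 80 long, 33 wide, 10 thick. Origin: underside below the pivot; handles to its +x, jaws to its -x.
- nipper_pivot (a point): Top of the nipper's round brass pivot, 11 in diameter, 12 above the nipper's underside and about 22 above the table.
- tweezers: Chrome tweezers, loose, flat in the other compartment, 80 long, 17 wide, 8 thick. Origin: underside, near the middle.
- jar: Closed frosted glass jar, loose, 50 in diameter, 65 high, standing on the back part of the unit's top (70 above the table). Origin: centre of its underside.
- toothbrush: Blue toothbrush, loose, 165 long, 16 high at the bristles, lying across the unit's top along the unit's y. Origin: underside, near the middle.
- tumbler: Blue ceramic tumbler, loose, 68 in diameter, 85 high, on the table at the other side of the unit from the magnifier. Origin: centre of its underside.
Things that resemble listed ones, but are neither listed nor needed, are in the scene too. What is shaped like the unit but purple is not meant.

How it is judged:
By the outcome, as a careful person would: the job done as asked, in the order asked, and still so for the second after the job is handed in, with the robot touching nothing.
It also fails if it takes over 54 s, if anything falls off the work surface, if the arm or the gripper's body presses on something with over 40 N, if the wrist force passes 120 N, or if a joint passes its speed limit or range.

### The arm

A 6-joint arm with a two-finger parallel gripper is mounted at the origin on the work surface. World frame = base frame: x ahead of the robot, y to its left, z up, the work surface at z = 0. Lengths are in m, angles in rad, forces in N, time in s.
With the tool pointing down it reaches from about 0.35 to 0.975 m from the base axis. Payload 4.9 kg.
Tool frame: the origin (TCP) lies on the mounting face of the last link; the fingertips stand 173 mm ahead of it and the grasp point (between the pads) lies 155 mm ahead of it; z points along the fingers, y is the line along which they close (so a half turn about z gives the same grasp; the last joint's range is limited). The gripper opens to 85 mm and grips with 20 to 120 N. Pads are 22 mm wide; open, the fingers measure 114 mm over their backs; the gripper's body (76 mm by 85 mm) begins 54 mm behind the grasp point. The pads swing forward as they close: fully open they stand 13 mm farther back than shut.
Start: joints at [-1.222, 0.053, 1.613, -0, 1.476, -0.119], TCP at [0.282, -0.558, 0.405] pointing down, gripper open.
Joint ranges: [-3.01, 3.01], [-1.01, 2.22], [0.06, 2.58], [-1.02, 4.17], [0.09, 2.62], [-3.14, 3.14]. Speed limits (rad/s): [2.57, 2.57, 3.14, 3.14, 3.14, 3.14].

### API

Orientations are given as a rotation vector (axis times angle).
In Python, from station import monitor, eyes, finish_job gives the robot as it stands. The module is installed in compiled form; this text tells all that it offers.
- The arm moves only by the tool step_arm, never from a script. Its argument "commands" is a list of rows, each a list of 3 entries, a list of its own where there are three numbers: the opening in per cent of the stroke, from 0 (shut) to 100 (fully open), then the shift along the tool's x, y, z in mm, then the turn about the tool's z in degrees. In form: [[hand, [x, y, z], yaw], ...]. A call has 1 to 12 rows; each row is the pose to reach, as a shift and turn from the pose commanded when the call began, along the tool's axes at that moment; what a row does not reach only later rows make up. A row lasts 1/8 s, in which the tool goes at most 62.5 mm and 10.7 degrees, less where a joint would pass 70% of its speed; a pose out of reach is approached as far as the arm can. A call with a gripper value outside its range is refused whole. The fingers move at their own pace and stop on an object; "squeeze" is the grip in N (left out, the last holds). Time passes only in rows, so rows that repeat a pose let the fingers close. It gives the time, the measured TCP pose, the force, the opening and the grip force at its end, in the units of the state.
- monitor.get_obs(): the state, without advancing time (a new reading comes with each control period).
- eyes.get_image(name): name is "side" or "top" or "wrist"; returns the picture (420x560x3 uint8, red, green, blue); there is no depth.
- eyes.camera_info(name): a dict with "camera_matrix" (3x3 intrinsics, pixels), "extrinsics" (4x4, takes a point from camera to world coordinates). Camera axes: x right, y down, z forward; pixel columns grow to the right and rows downward; lengths in m; the calibration is good to about 2 mm. A picture is of the moment at which its call begins: read the wrist's pose just before it. camera_info takes no time and is no camera call; for the wrist camera it gives the pose at the moment of the call.
- finish_job(): hands the job in; it is judged then, once.
The state is a dict: "t": time; "q": joint angles; "dq": joint speeds; "effort": joint torques, N m; "tool_pos": TCP position; "tool_rot": TCP orientation; "contact_force": force on the tool from outside, world axes, zero at the start; "wrist_torque": the same for the moment, N m; "opening": finger opening in m; "grip_force": force on a finger pad.
Only numpy, scipy, OpenCV 4.12 (cv2) and the standard library are available. Lean on these libraries where they do the work, as an engineer would, in place of code of your own. Each camera call takes 0.05 s, during which the arm holds its last target. There are 200 camera calls.

## Working session

There is one attempt and no reset: what is moved stays moved. The work goes in short steps, Python scripts to look and compute and a tool call to move; the robot and the scene stay as the last step left them, time stands still between calls to the robot, and variables do not carry over. Pictures are saved under pics/ and viewed, at most 10 in all, crops included, and the job is handed in when it is done.

Besides the shell and the picture viewer there is one more tool, called after "Request:" as name(argument=value, ...) on one line, values as JSON. step_arm: Moves the arm, as the interface text tells. Its arguments: {"type":"object","properties":{"commands":{"type":"array"},"squeeze":{"type":"number"}},"required":["commands"]}

```bash
mkdir -p pics
cat > h.py <<'E'
import numpy as np, cv2
from station import monitor, eyes, finish_job
from scipy.spatial.transform import Rotation as R
def snap(n,f):
    im=eyes.get_image(n); cv2.imwrite('pics/'+f,im[:,:,::-1]); return im
def cam(n):
    c=eyes.camera_info(n); return np.array(c['camera_matrix']),np.array(c['extrinsics'])
def ray(n,px,c=None):
    K,T=c or cam(n); d=T[:3,:3]@np.linalg.solve(K,[px[0],px[1],1.]); return T[:3,3],d/np.linalg.norm(d)
def atz(n,px,z,c=None):
    o,d=ray(n,px,c); return o+d*(z-o[2])/d[2]
def proj(n,p,c=None):
    K,T=c or cam(n); q=K@(T[:3,:3].T@(np.array(p)-T[:3,3])); return q[:2]/q[2]
E
python3 - <<'E'
from h import *
a=snap('side','s0.png');b=snap('top','t0.png')
for n in('side','top'):
    K,T=cam(n);print(n,K.round(1).tolist(),T.round(3).tolist())
cv2.imwrite('pics/top0b.png',cv2.resize(b[:,:,::-1],(800,600),interpolation=cv2.INTER_CUBIC))
cv2.imwrite('pics/side0b.png',cv2.resize(a[:,:,::-1],(800,600),interpolation=cv2.INTER_CUBIC))
o=monitor.get_obs();print(o['t'],R.from_rotvec(o['tool_rot']).as_matrix().round(3))
E
```

```text
side [[388.9, 0.0, 286.0], [0.0, 388.9, 210.2], [0.0, 0.0, 1.0]] [[-0.862, -0.366, 0.35, 0.306], [-0.506, 0.63, -0.589, 0.475], [-0.005, -0.685, -0.729, 0.686], [0.0, 0.0, 0.0, 1.0]]
top [[537.9, 0.0, 274.3], [0.0, 537.9, 209.0], [0.0, 0.0, 1.0]] [[0.013, -0.997, 0.08, 0.465], [-0.999, -0.016, -0.033, 0.063], [0.034, -0.079, -0.996, 1.101], [0.0, 0.0, 0.0, 1.0]]
0.1 [[ 0.893  0.451 -0.001]
 [ 0.451 -0.893  0.002]
 [ 0.    -0.002 -1.   ]]
```

View pics/top0b.png

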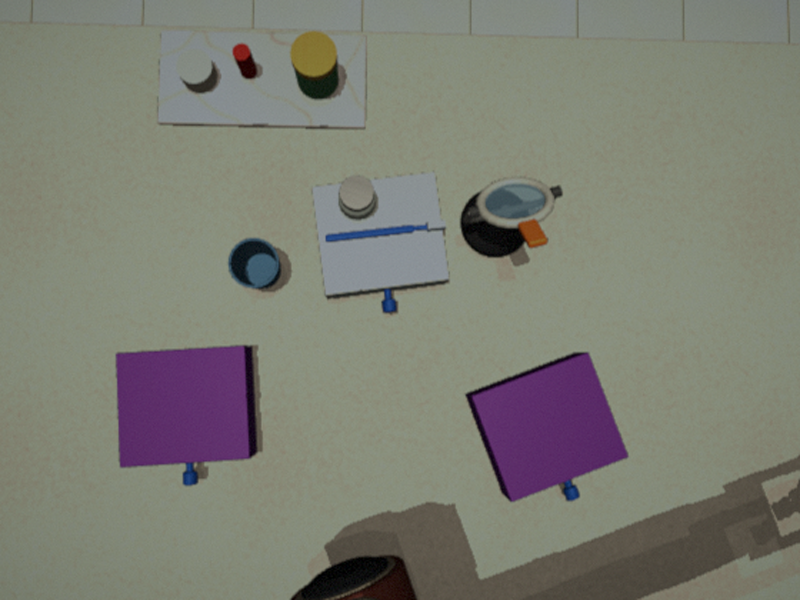

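View pics/side0b.png

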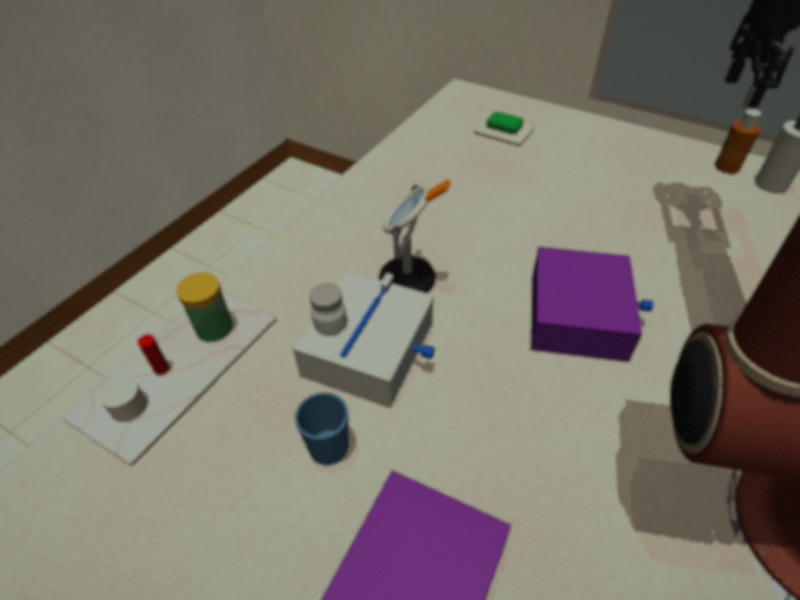

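The top view shows the white unit with its top corners at about (313,186), (435,173), (448,281) and (326,296). The blue knob is at (389,302), the magnifier base near (493,222) and the orange tab at (534,233), all in the 800-px picture. The side view shows the tab at about (438,189).

Run:
```python
from h import *
s=0.7
C=np.array([atz('top',(x*s,y*s),.07) for x,y in[(313,186),(435,173),(448,281),(326,296)]])
print('corners',C.round(3).tolist(),'ctr',C.mean(0).round(4))
dx=(C[0]-C[3])+(C[1]-C[2]); dy=(C[0]-C[1])+(C[3]-C[2])
print('yaw',np.degrees([np.arctan2(dx[1],dx[0]),np.arctan2(-dy[0],dy[1])]))
print('knob',atz('top',(389*s,304*s),.047).round(4))
def tri(a,b):
    o1,d1=ray('top',a);o2,d2=ray('side',b)
    A=np.c_[d1,-d2];t=np.linalg.lstsq(A,o2-o1,rcond=None)[0]
    p,q=o1+t[0]*d1,o2+t[1]*d2; return ((p+q)/2).round(4),np.linalg.norm(p-q).round(4)
print('tab',tri((534*s,233*s),(438*s,189*s)))
print('lens',tri((516*s,202*s),(406*s,210*s)))
print('basetop', atz('top',(491*s,221*s),.02).round(4))
# base black blob in side, lens blue
im=cv2.imread('pics/t0.png');
for n in('t0','s0'):
    h=cv2.cvtColor(cv2.imread(f'pics/{n}.png'),cv2.COLOR_BGR2HSV)
    m=((h[...,0]>5)&(h[...,0]<14)&(h[...,1]>190)&(h[...,2]>120)).astype(np.uint8)
    _,_,st,ce=cv2.connectedComponentsWithStats(m); print(n,[(st[i].tolist(),ce[i].round(1).tolist()) for i in range(1,len(st)) if st[i,4]>15])
t=cv2.imread('pics/t0.png')[110:220,210:410]; sd=cv2.imread('pics/s0.png')[110:270,200:330]
cv2.imwrite('pics/c1.png',np.hstack([cv2.resize(t,(400,600)) if 0 else cv2.resize(t[:, 100:],None,fx=4,fy=4,interpolation=3)[:440],cv2.resize(sd[:110,:95],None,fx=4,fy=4,interpolation=3)]))
```

```text
corners [[0.699, 0.138, 0.07], [0.721, -0.028, 0.07], [0.573, -0.047, 0.07], [0.55, 0.117, 0.07]] ctr [0.6357 0.045  0.07  ]
yaw [7.58008635 7.70058701]
knob [0.542  0.0317 0.047 ]
tab (array([ 0.6182, -0.1365,  0.1975]), np.float64(0.0016))
lens (array([ 0.6661, -0.1243,  0.1483]), np.float64(0.0007))
basetop [ 0.6653 -0.1134  0.02  ]
t0 [([364, 154, 18, 19, 171], [372.0, 162.1])]
s0 []
```

View pics/c1.png

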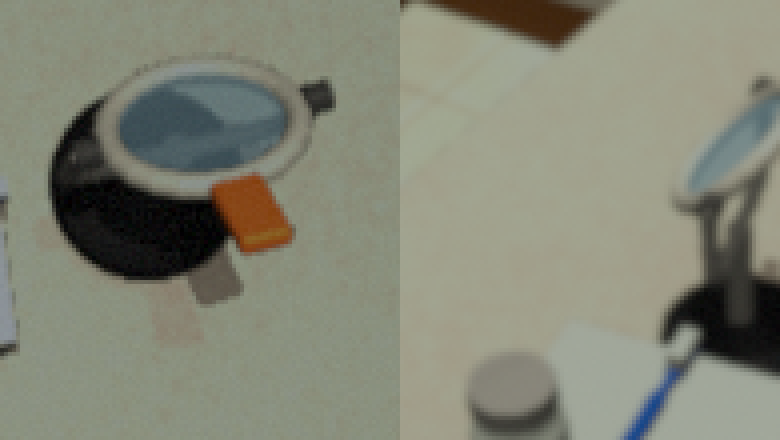

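The crop confirms the layout: the lens head leans forward by about 45°, and the tab points towards the robot and slightly right. I'll go above the knob.

Request:
step_arm(commands=[[100, [496, -410, 60], 19], [100, [496, -410, 60], 19], [100, [496, -410, 60], 19], [100, [496, -410, 60], 19], [100, [496, -410, 60], 19], [100, [496, -410, 60], 19], [100, [496, -410, 60], 19], [100, [496, -410, 60], 19], [100, [496, -410, 60], 19], [100, [496, -410, 60], 19], [100, [496, -410, 60], 19], [100, [496, -410, 60], 19]], squeeze=40)

```text
t: 1.6
tool_pos: [0.5397, 0.0331, 0.3439]
tool_rot: [-3.134, -0.218, 0.003]
contact_force: [0.7, 0.5, -0.4]
opening: 0.0852
grip_force: 0.0
```

Run:
```python
from h import *
b=snap('wrist','w1.png')
o=monitor.get_obs();M=R.from_rotvec(o['tool_rot']).as_matrix();print(o['t'],o['tool_pos'],M.round(3))
c=cam('wrist');print(c[0].round(1).tolist(),c[1].round(3).tolist())
np.savez('w1.npz',K=c[0],T=c[1])
print('knobpred',proj('wrist',(.5395,.032,.052)))
```

```text
1.65 [0.53947985 0.03212271 0.34409036] [[ 0.991  0.137 -0.001]
 [ 0.137 -0.991 -0.   ]
 [-0.001  0.    -1.   ]]
[[345.3, 0.0, 276.9], [0.0, 345.3, 207.6], [0.0, 0.0, 1.0]] [[0.138, -0.955, -0.261, 0.605], [-0.99, -0.134, -0.036, 0.041], [-0.0, 0.263, -0.965, 0.313], [0.0, 0.0, 0.0, 1.0]]
knobpred [276.48745292 200.75911037]
```

View pics/w1.png

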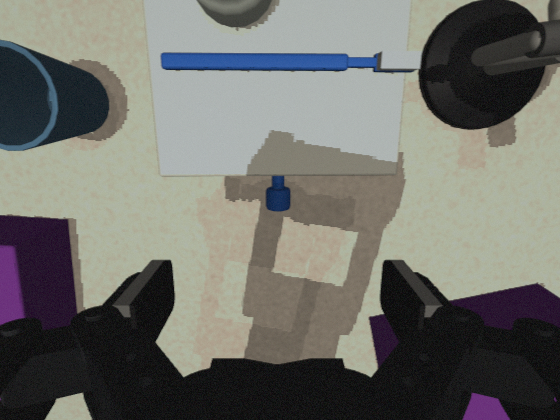

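The wrist view shows the knob at (278,198), within 2 mm of the prediction. I'll lower and grip.

Request:
step_arm(commands=[[100, [0, 0, 60], 0], [100, [0, 0, 115], 0], [100, [0, 0, 147], 0], [100, [0, 0, 147], 0], [0, [0, 0, 147], 0], [0, [0, 0, 147], 0], [0, [0, 0, 147], 0], [0, [0, 0, 147], 0], [0, [0, 0, 147], 0], [0, [0, 0, 147], 0]], squeeze=30)

```text
t: 2.9
tool_pos: [0.5401, 0.0325, 0.1991]
tool_rot: [-3.133, -0.214, -0.002]
contact_force: [-2.2, 4.5, 6.2]
opening: 0.0189
grip_force: 29.3
```

Request:
step_arm(commands=[[0, [-15, 0, 0], 0], [0, [-35, 0, 0], 0], [0, [-55, 0, 0], 0], [0, [-72, 0, 0], 0], [0, [-82, 0, 0], 0], [0, [-87, 0, 0], 0], [0, [-88, 0, 0], 0], [0, [-88, 0, 0], 0]])

```text
t: 3.9
tool_pos: [0.4544, 0.0202, 0.1992]
tool_rot: [-3.133, -0.212, -0.017]
contact_force: [11.1, 6.1, -4.7]
opening: 0.0185
grip_force: 30.2
```

Request:
step_arm(commands=[[0, [-85, 0, 0], 0], [70, [2, 0, 0], 0], [70, [2, 0, 0], 0], [70, [2, 0, 0], 0], [70, [2, 0, -40], 0], [70, [2, 0, -100], 0], [70, [2, 0, -150], 0], [70, [2, 0, -150], 0]])

```text
t: 4.9
tool_pos: [0.4569, 0.0196, 0.3557]
tool_rot: [3.131, 0.213, 0.021]
contact_force: [-1.0, 0.2, -0.5]
opening: 0.06
grip_force: 0.0
```

That first row was my slip: the pull went past the stop while still gripping. I'll check the drawer.

Run:
```python
from h import *
o=monitor.get_obs();print(o['t'],o['tool_pos'],o['q'].__repr__())
b=snap('wrist','w2.png');c=cam('wrist');np.savez('w2.npz',K=c[0],T=c[1])
a=snap('top','t2.png')
cv2.imwrite('pics/c2.png',np.hstack([cv2.resize(b[:,:,::-1],None,fx=.8,fy=1,interpolation=3)[:400], cv2.resize(a[100:250,200:340,::-1],None,fx=2.5,fy=2.65,interpolation=3)[:400,:350]]))
```

```text
4.9 [0.45690041 0.01960594 0.35570365] array([-1.19971302e-01, -3.37426617e-01,  2.04600647e+00, -4.90542799e-04,
        1.41927070e+00,  1.31483924e+00])Traceback (most recent call last):
  File "<stdin>", line 5, in <module>
    return _nx.concatenate(arrs, 1, dtype=dtype, casting=casting)
           ~~~~~~~~~~~~~~~^^^^^^^^^^^^^^^^^^^^^^^^^^^^^^^^^^^^^^^
ValueError: all the input array dimensions except for the concatenation axis must match exactly, but along dimension 0, the array at index 0 has size 400 and the array at index 1 has size 398
```

View pics/w2.png

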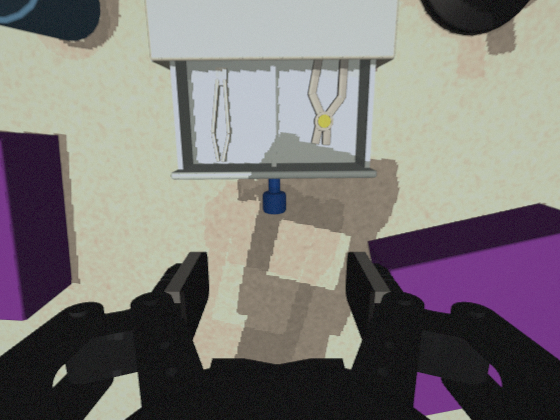

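The drawer is open. The knob is at (275,203), the front panel's top edge runs at about rows 170–178, the unit's front top edge is at row 60, and the brass pivot is at (324,121).

Run:
```python
from h import *
c1=np.load('w1.npz');c1=(c1['K'],c1['T']);c2=np.load('w2.npz');c2=(c2['K'],c2['T'])
u=np.array([np.cos(np.radians(7.6)),np.sin(np.radians(7.6)),0])
k1=atz('wrist',(278,198),.052,c1);k2=atz('wrist',(275,203),.052,c2);print('knobs',k1,k2,(k1-k2)@u)
f=lambda px,c,z:atz('wrist',px,z,c)@u
print('unit front',f((278,175),c1,.07),f((275,59.5),c2,.07),'panel top front edge',f((275,178),c2,.062),'back edge',f((275,170),c2,.062))
P=atz('wrist',(324,121),.022,c2);print('pivot wrist',P)
h=cv2.cvtColor(cv2.imread('pics/t2.png'),cv2.COLOR_BGR2HSV)
m=(h[...,0]>20)&(h[...,0]<34)&(h[...,1]>120)&(h[...,2]>100);m[:130]=0
ys,xs=np.nonzero(m);print(len(xs),xs.mean() if len(xs) else 0,ys.mean() if len(xs) else 0)
print('pred top',proj('top',P)); 
if len(xs):print(atz('top',(xs.mean(),ys.mean()),.022))
h=cv2.cvtColor(cv2.imread('pics/w2.png'),cv2.COLOR_BGR2HSV)
m=(h[...,0]>20)&(h[...,0]<34)&(h[...,1]>120)&(h[...,2]>130);ys,xs=np.nonzero(m);print('w',len(xs),xs.mean(),ys.mean())
L=np.array([.666,-.122,.15]);d=P-L;print('d',d,'psi',np.degrees(np.arctan2(-d[1],-d[0])),'tilt',np.degrees(np.arctan2(-d[2],np.hypot(*d[:2]))))
```

```text
knobs [0.541854   0.03114059 0.052     ] [0.45479398 0.01996006 0.052     ] 0.08777393590666932
unit front 0.5624177106369946 0.5581599825597062 panel top front edge 0.4755348875033436 back edge 0.4816563033755784
pivot wrist [ 0.52357359 -0.01221304  0.022     ]
15 294.4 220.6
pred top [293.61027765 223.17169291]
[ 0.52878032 -0.01375049  0.022     ]
w 112 323.9375 120.75892857142857
d [-0.14242641  0.10978696 -0.128     ] psi -37.62621669427064 tilt 35.44278242331394
```

Request:
step_arm(commands=[[100, [0, 0, -60], 0], [100, [40, 50, -80], -2], [100, [80, 100, -80], -4], [100, [120, 150, -80], -7], [100, [138, 176, -80], -7], [100, [138, 176, -80], -7], [100, [138, 176, -80], -7]])

```text
t: 5.88
tool_pos: [0.6149, -0.1353, 0.426]
tool_rot: [-3.114, -0.404, 0.004]
contact_force: [0.5, 0.2, -0.3]
opening: 0.0854
grip_force: 0.0
```

Run:
```python
from h import *
o=monitor.get_obs();M=R.from_rotvec(o['tool_rot']).as_matrix();print(o['t'],o['tool_pos'],M[:,0])
b=snap('wrist','w3.png');c=cam('wrist');np.savez('w3.npz',K=c[0],T=c[1])
snap('top','t3.png')
def hsv(n):return cv2.cvtColor(cv2.imread(f'pics/{n}.png'),cv2.COLOR_BGR2HSV)
for n in('t0','t2','t3'):
    h=hsv(n);m=(h[...,0]>105)&(h[...,0]<125)&(h[...,1]>170);m[:,:255]=0;m[:,295:]=0;m[:200]=0;m[270:]=0
    ys,xs=np.nonzero(m);print(n,len(xs),xs.mean(),ys.mean(),atz('top',(xs.mean(),ys.mean()),.045)[:2])
h=hsv('t3');m=(h[...,0]>20)&(h[...,0]<34)&(h[...,1]>100)&(h[...,2]>100);m[:190]=0
ys,xs=np.nonzero(m);print('piv',len(xs),xs.mean(),ys.mean(),atz('top',(xs.mean(),ys.mean()),.022))
h=hsv('w3');m=((h[...,0]>5)&(h[...,0]<14)&(h[...,1]>190)&(h[...,2]>100)).astype(np.uint8)
_,_,st,ce=cv2.connectedComponentsWithStats(m);print([(st[i].tolist(),ce[i].round(1).tolist()) for i in range(1,len(st)) if st[i,4]>50])
```

```text
5.875 [ 0.61489629 -0.13534978  0.4260069 ] [ 0.96682768  0.25541646 -0.00258182]
t0 87 271.71264367816093 211.41379310344828 [0.54485259 0.03285013]
t2 0 nan nan [nan nan]
t3 84 277.3452380952381 254.08333333333334 [0.46124137 0.02065446]
piv 20 294.05 220.9 [ 0.52816466 -0.01305106  0.022     ]
[([257, 187, 39, 67, 2505], [276.0, 220.4])]<stdin>:8: RuntimeWarning: Mean of empty slice.
  ret = ret.dtype.type(ret / rcount)
```

View pics/w3.png

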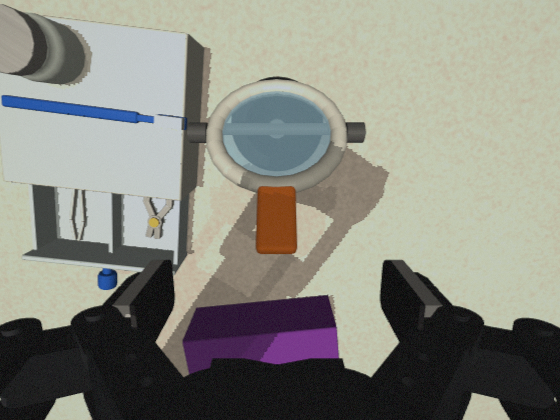

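The lens is centred at about (277,134). The yoke pins lie level at (197,132) and (355,131), so the tool is aligned with the head. The tab is centred at (276,220), and the pivot is at (153,222). The top view gives a drawer travel of 84.5 mm, so it is fully out.

Run:
```python
from h import *
c=np.load('w3.npz');c=(c['K'],c['T'])
L=atz('wrist',(277,133.5),.15,c);print('lens',L,'pins mid',atz('wrist',(276,131.5),.15,c))
P=atz('wrist',(153.3,222),.022,c);print('pivot w3',P)
o=monitor.get_obs();M=R.from_rotvec(o['tool_rot']).as_matrix();x=M[:,0]*[1,1,0];x/=np.linalg.norm(x)
for Lc in(L,np.array([.666,-.1225,.15])):
  for t in range(36,64,4):
    a=np.radians(t);g=Lc+(-np.sin(a)*x+np.cos(a)*np.array([0,0,1]))*.07
    e=g-(.07-.049)*(-np.sin(a)*x+np.cos(a)*np.array([0,0,1]))
    top=Lc+(-np.sin(a)*x+np.cos(a)*np.array([0,0,1]))*.088
    print(t,proj('wrist',g,c).round(1),proj('wrist',top,c).round(1),proj('top',g).round(1),proj('side',g).round(1))
```

```text
lens [ 0.66500398 -0.12158832  0.15      ] pins mid [ 0.666141   -0.12056591  0.15      ]
pivot w3 [ 0.52692407 -0.01284351  0.022     ]
36 [276.8 212.9] [276.7 239.3] [372.6 158.5] [302.4 128.7]
40 [276.8 217.8] [276.7 245.2] [372.8 161. ] [304.2 130.2]
44 [276.8 222.1] [276.7 250.1] [372.9 163.3] [305.8 131.8]
48 [276.8 225.6] [276.7 254. ] [373.  165.6] [307.3 133.4]
52 [276.8 228.6] [276.7 257. ] [373.  167.7] [308.7 135.1]
56 [276.8 230.9] [276.7 259.2] [372.9 169.7] [309.9 136.8]
60 [276.8 232.6] [276.8 260.6] [372.8 171.5] [311.  138.6]
36 [278.8 211.6] [278.8 238.1] [373.1 157.9] [302.2 128.4]
40 [278.7 216.6] [278.8 244. ] [373.3 160.4] [304.  129.8]
44 [278.7 220.9] [278.7 248.9] [373.5 162.8] [305.6 131.4]
48 [278.7 224.5] [278.7 252.8] [373.5 165. ] [307.1 133. ]
52 [278.6 227.5] [278.6 255.9] [373.5 167.1] [308.5 134.7]
56 [278.6 229.8] [278.6 258.1] [373.4 169.1] [309.7 136.5]
60 [278.6 231.5] [278.6 259.6] [373.3 170.9] [310.8 138.2]
```

Request:
step_arm(commands=[[100, [0, 0, 40], 0], [100, [0, 0, 65], 0], [100, [0, 0, 65], 0], [0, [0, 0, 65], 0], [0, [0, 0, 65], 0], [0, [0, 0, 65], 0], [0, [0, 0, 65], 0], [0, [0, 0, 65], 0], [0, [0, 0, 65], 0]], squeeze=25)

```text
t: 7.1
tool_pos: [0.6152, -0.1354, 0.3637]
tool_rot: [-3.115, -0.405, -0.001]
contact_force: [-2.7, 0.6, 6.1]
opening: 0.0229
grip_force: 29.0
```

Run:
```python
from h import *
o=monitor.get_obs();M=R.from_rotvec(o['tool_rot']).as_matrix();p=np.array(o['tool_pos']);print(o['t'],o['opening'],o['contact_force'],np.degrees(np.arctan2(M[1,0],M[0,0])))
L=np.array([.6655,-.1215,.15]);g=p+M[:,2]*.155;v=g-L;h=np.hypot(*v[:2]);r=np.hypot(h,v[2]);ps=np.degrees(np.arctan2(-v[1],-v[0]));t=np.degrees(np.arctan2(h,v[2]));print(h,r,ps,t)
y0=np.degrees(np.arctan2(M[1,0],M[0,0]))
for s in np.linspace(0,1,15)[1:]:
    a=np.radians(ps+s*(-38-ps));b=np.radians(t+s*(36-t))
    G=L+r*np.array([-np.sin(b)*np.cos(a),-np.sin(b)*np.sin(a),np.cos(b)])
    print(((M.T@(G-g))*1000).round(1).tolist(),round(-(np.degrees(a)-ps),1))
```

```text
7.1 0.022900385232492246 [-2.70753706  0.62501587  6.1302196 ] 14.817367501792534
0.05215184986000535 0.07854639845508501 15.469556736557804 41.60276747138784
[0.5, -3.5, -0.4] 3.8
[1.2, -6.8, -0.7] 7.6
[2.1, -10.1, -1.1] 11.5
[3.3, -13.3, -1.4] 15.3
[4.7, -16.4, -1.8] 19.1
[6.2, -19.4, -2.1] 22.9
[7.9, -22.2, -2.5] 26.7
[9.9, -24.9, -2.8] 30.6
[11.9, -27.4, -3.2] 34.4
[14.1, -29.8, -3.5] 38.2
[16.5, -32.0, -3.8] 42.0
[19.0, -34.0, -4.1] 45.8
[21.6, -35.8, -4.5] 49.7
[24.2, -37.4, -4.8] 53.5
```

Request:
step_arm(commands=[[0, [0.5, -3.5, -0.4], 3.8], [0, [1.2, -6.8, -0.8], 7.6], [0, [2.2, -10.1, -1.2], 11.5], [0, [3.5, -13.3, -1.6], 15.3], [0, [5, -16.4, -2], 19.1], [0, [6.6, -19.4, -2.5], 22.9], [0, [8.5, -22.2, -3], 26.7], [0, [10.5, -24.9, -3.4], 30.6], [0, [12.6, -27.4, -3.8], 34.4], [0, [15, -29.8, -4.2], 38.2], [0, [17.4, -32, -4.6], 42], [0, [20, -34, -5], 45.8]])

```text
t: 8.6
tool_pos: [0.6245, -0.0964, 0.3662]
tool_rot: [-3.025, 0.841, 0.014]
contact_force: [-8.1, 5.5, 4.0]
opening: 0.0232
grip_force: 28.3
```

Request:
step_arm(commands=[[0, [2.2, 2.8, -0.4], 3.8], [0, [4.5, 5.5, -0.8], 7.2], [0, [4.5, 5.5, -0.8], 7.2], [0, [4.5, 5.5, -0.8], 7.2]])

```text
t: 9.1
tool_pos: [0.6268, -0.0989, 0.3687]
tool_rot: [-2.957, 1.014, 0.011]
contact_force: [-2.9, 24.1, 7.1]
opening: 0.0231
grip_force: 39.8
```

```bash
cat > g.py <<'E'
from h import *
import sys
o=monitor.get_obs();M=R.from_rotvec(o['tool_rot']).as_matrix();p=np.array(o['tool_pos']);y0=np.degrees(np.arctan2(M[1,0],M[0,0]));print(o['t'],o['contact_force'].__repr__(),y0)
L=np.array([.6655,-.1215,.15]);r=.0785
ps,b=np.radians([float(sys.argv[1]),float(sys.argv[2])])
G=L+r*np.array([-np.sin(b)*np.cos(ps),-np.sin(b)*np.sin(ps),np.cos(b)])
v=p+M[:,2]*.155-L;print('now',np.degrees(np.arctan2(-v[1],-v[0])),np.degrees(np.arctan2(np.hypot(*v[:2]),v[2])),np.linalg.norm(v))
print(((M.T@(G-v-L))*1000).round(1).tolist(),y0-np.degrees(ps))
E
python3 g.py -38 35
```

```text
9.1 array([-2.89724646, 24.08853136,  7.13256877]) -37.85242628785997
now -32.786258572531004 36.09339792117498 0.07879901167322959
[1.2, -4.2, -0.6] 0.14757371214003
```

Request:
step_arm(commands=[[0, [0, -2, 0], 0], [0, [0, -4.2, 0], 0], [0, [0, -4.2, 0], 0]])

```text
t: 9.48
tool_pos: [0.6292, -0.0977, 0.3694]
tool_rot: [-2.962, 1.02, 0.009]
contact_force: [-5.9, 15.0, 9.0]
opening: 0.0235
grip_force: 35.4
```

```bash
python3 g.py -38 35
```

```text
9.475 array([-5.89103352, 15.01901807,  9.03725003]) -37.98890997726665
now -34.76190556904131 34.7201400251805 0.0783408738660093
[-0.5, -2.5, 0.1] 0.011090022733348803
```

Request:
step_arm(commands=[[0, [-1.5, -3, 0], 0], [0, [-2.5, -5, 0], 0], [0, [-2.5, -5, 0], 0]])

```text
t: 9.85
tool_pos: [0.6302, -0.0948, 0.3693]
tool_rot: [-2.967, 1.026, 0.003]
contact_force: [-5.0, 4.8, 6.4]
opening: 0.0235
grip_force: 30.0
```

```bash
python3 g.py -38 35
```

```text
9.85 array([-5.04011873,  4.83702439,  6.38613282]) -38.16384027587925
now -37.40382737872828 34.77247686584799 0.07830089374372347
[-0.4, -0.5, 0.0] -0.16384027587925232
```

Request:
step_arm(commands=[[100, [0, 0, 0], 0], [100, [0, 0, 0], 0], [100, [0, 0, 0], 0], [100, [0, 0, 0], 0], [100, [0, 0, -30], 0], [100, [0, 0, -62], 0], [100, [0, 0, -62], 0], [100, [0, 0, -62], 0]])

```text
t: 10.85
tool_pos: [0.6303, -0.0958, 0.4295]
tool_rot: [2.969, -1.028, -0.002]
contact_force: [0.6, 1.0, 0.6]
opening: 0.0856
grip_force: 0.0
```

Run:
```python
from h import *
o=monitor.get_obs();print(o['t'],o['tool_pos'],o['contact_force'])
b=snap('wrist','w4.png');c=cam('wrist');np.savez('w4.npz',K=c[0],T=c[1])
cv2.imwrite('pics/w4b.png',cv2.resize(b[40:320,60:433,::-1],None,fx=2.14,fy=2.14,interpolation=3))
```

```text
10.85 [ 0.6303199  -0.09581531  0.42952238] [0.56671109 1.01352423 0.6391074 ]
```

View pics/w4b.png

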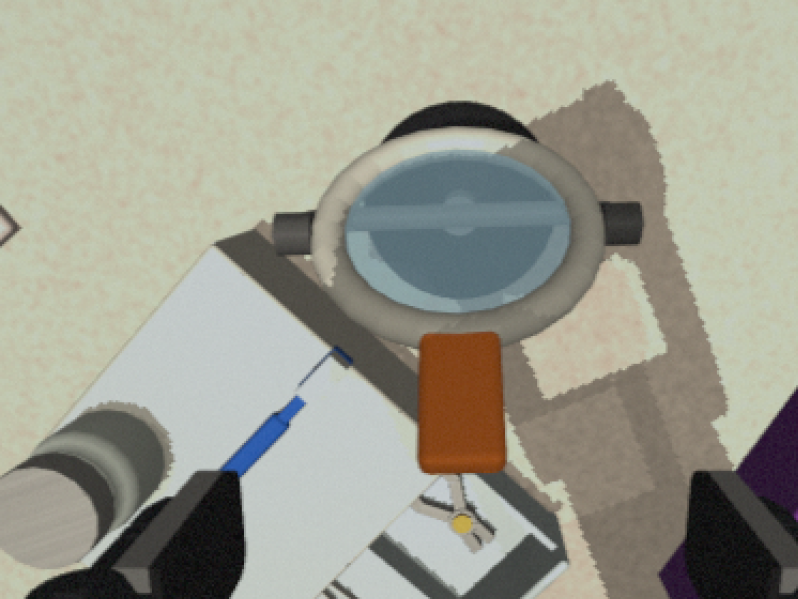

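The crop shows the head after the move: pins at (294,233) and (624,222), the tab from (419,335) to (505,472), and the pivot at (461,523) almost in line with the tab. The tool and drawer look clear. Next I'll fit the head pose.

```bash
cat > fit.py <<'E'
from h import *
import sys
from scipy.optimize import minimize
def fit(views,pinpx,ppx,wn):
    # views: list of (name, imgfile, cam)
    cw=[v[2] for v in views if v[0]=='wrist'][0]
    up=lambda q:np.array(q,float)
    A,B=[atz('wrist',q,.15,cw) for q in pinpx]; L=(A+B)/2; y=(A-B)
    print('pins: L',L.round(4),'span',np.linalg.norm(y).round(4),'psi_pins',np.degrees(np.arctan2(-y[0],y[1])).round(2))
    P=atz('wrist',ppx,.022,cw);print('pivot',P.round(4))
    ms=[]
    for n,f,c in views:
        h=cv2.cvtColor(cv2.imread('pics/'+f),cv2.COLOR_BGR2HSV)
        m=((h[...,0]>3)&(h[...,0]<17)&(h[...,1]>150)&(h[...,2]>70)).astype(np.uint8)
        k,l,st,ce=cv2.connectedComponentsWithStats(m)
        pr=proj(n,L+[-.02,.02,.06],c); i=[j for j in range(1,k) if st[j,4]>30 and np.linalg.norm(ce[j]-pr)<60]
        if not i: continue
        i=max(i,key=lambda j:st[j,4]);ms.append((n,c,(l==i).astype(np.uint8),pr));print(n,st[i].tolist())
    cor=np.array([[x,yy,z] for x in(-.005,.005) for yy in(-.012,.012) for z in(.049,.088)])
    def cost(q,only=None):
        ps,t=np.radians(q[:2]);Lc=L+[q[2]/1e3,q[3]/1e3,0]
        Rm=R.from_euler('ZY',[ps,-t]).as_matrix(); s=0
        for n,c,m,_ in ms:
            if only and n!=only: continue
            pts=np.array([proj(n,Lc+Rm@k,c) for k in cor]);hull=cv2.convexHull(((pts+.5)*16).round().astype(np.int32))
            im=np.zeros((m.shape[0],m.shape[1]),np.uint8);cv2.fillConvexPoly(im,hull,255,cv2.LINE_AA,4);im=im/255.
            s+=np.abs(im-m).sum()/m.sum()
        return s+(q[2]**2+q[3]**2)*.005
    for only in [None]+[k[0] for k in ms]:
        b=min((minimize(cost,[p0,t0,0,0],args=(only,),method='Nelder-Mead',options=dict(initial_simplex=[[p0,t0,0,0],[p0+4,t0,0,0],[p0,t0+4,0,0],[p0,t0,2,0],[p0,t0,0,2]])) for p0,t0 in((-37,35),(-40,40),(-35,31))),key=lambda r:r.fun)
        Lf=L+[b.x[2]/1e3,b.x[3]/1e3,0];d=P-Lf
        print(only,b.x.round(2),round(b.fun,3),'want',np.degrees(np.arctan2(-d[1],-d[0])).round(2),np.degrees(np.arctan2(-d[2],np.hypot(*d[:2]))).round(2))
E
python3 - <<'E'
from fit import *
snap('top','t4.png');snap('side','s4.png')
c=np.load('w4.npz');c=(c['K'],c['T'])
Z=lambda x,y:(60+x/2.14,40+y/2.14)
# check sign: head +z leans toward -x => rotate about y by -t
print(R.from_euler('ZY',[0,-.6]).as_matrix()[:,2])
fit([('wrist','w4.png',c),('top','t4.png',cam('top')),('side','s4.png',cam('side'))],[Z(274,233.5),Z(642,222.5)],Z(461,523),0)
E
```

```text
[-0.56464247 -0.          0.82533561]
pins: L [ 0.6649 -0.1214  0.15  ] span 0.122 psi_pins -36.44
pivot [ 0.5265 -0.0134  0.022 ]
wrist [256, 195, 40, 66, 2511]
side [286, 135, 13, 9, 69]
None [-38.68  42.55   1.89  -2.42] 1.288 want -38.2 35.64
wrist [-36.91  37.74   0.32  -0.26] 0.137 want -37.96 36.03
side [-38.6   42.74   2.88  -1.84] 1.162 want -37.85 35.57
```

Request:
step_arm(commands=[[100, [-20, 50, 0], 0], [100, [-40, 100, 0], 0], [100, [-50, 120, 0], 0], [100, [-50, 120, 0], 0], [100, [-50, 120, 0], 0]])

```text
t: 11.62
tool_pos: [0.5174, -0.159, 0.43]
tool_rot: [-2.968, 1.027, 0.001]
contact_force: [0.1, -0.2, 0.2]
opening: 0.0856
grip_force: 0.0
```

Run:
```python
from h import *
b=snap('wrist','w5.png');c=cam('wrist');np.savez('w5.npz',K=c[0],T=c[1])
t=snap('top','t5.png');s=snap('side','s5.png')
q=proj('wrist',(.63,-.09,.2),c).astype(int);print(q,monitor.get_obs()['t'])
q=proj('top',(.665,-.1214,.15)).astype(int);r=proj('side',(.665,-.1214,.15)).astype(int);print(q,r)
A=cv2.resize(t[q[1]-45:q[1]+45,q[0]-60:q[0]+60,::-1],(400,300),interpolation=3);B=cv2.resize(s[r[1]-45:r[1]+45,r[0]-60:r[0]+60,::-1],(400,300),interpolation=3)
C=cv2.resize(b[:,:,::-1],(400,300),interpolation=2)
cv2.imwrite('pics/c5.png',np.vstack([np.hstack([A,B]),np.hstack([C,cv2.resize(b[0:150,0:200,::-1],(400,300),interpolation=3)])]))
```

```text
[ 59 150] 11.775
[359 141] [283 147]
```

View pics/c5.png

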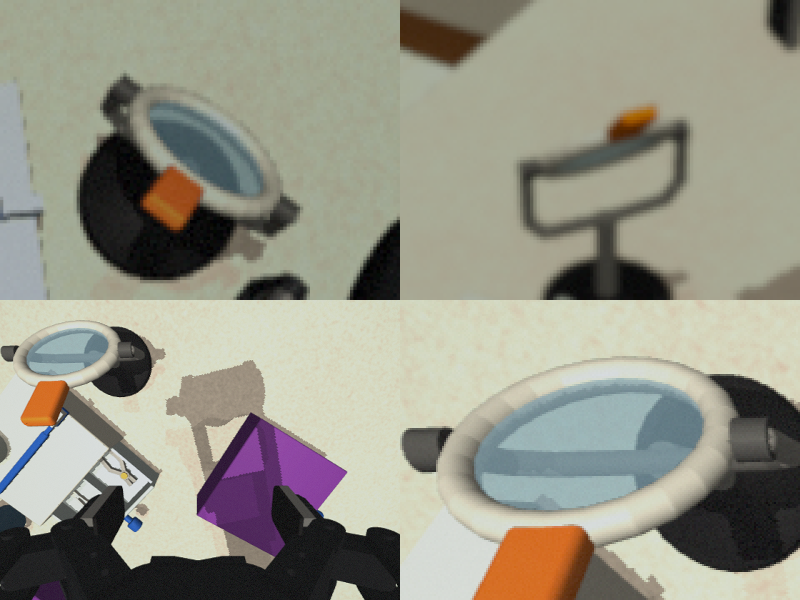

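The tab and lens are clear in all three views: orange tab at about (173,198) in the enlarged top view, (633,122) in the side view, and (45,403) in the wrist view. I'll fit all of them together.

```bash
sed -i "s/h\[...,0\]<17)&(h\[...,1\]>150)/h[...,0]<20)\&(h[...,1]>130)/; s/m.sum()\$/m.sum()/" fit.py
sed -i "s/cw=\[v\[2\] for v in views if v\[0\]=='wrist'\]\[0\]/cw=views[0][2]/; s/if only and n!=only/if only is not None and c is not only/; s/for only in \[None\]+\[k\[0\] for k in ms\]/for only in [None]+[k[1] for k in ms]/; s/print(only,b.x/print(b.x/" fit.py
python3 - <<'E'
from fit import *
L=lambda f:(lambda c:(c['K'],c['T']))(np.load(f))
Z=lambda x,y:(60+x/2.14,40+y/2.14)
fit([('wrist','w4.png',L('w4.npz')),('wrist','w5.png',L('w5.npz')),('top','t5.png',cam('top')),('side','s5.png',cam('side'))],[Z(274,233.5),Z(642,222.5)],Z(461,523),0)
c=L('w5.npz');print('pivot w5',atz('wrist',(124*1.4,477*1.4-420),.022,c))
E
```

```text
pins: L [ 0.6649 -0.1214  0.15  ] span 0.122 psi_pins -36.44
pivot [ 0.5265 -0.0134  0.022 ]
wrist [255, 195, 41, 67, 2535]
wrist [29, 113, 68, 64, 3012]
top [341, 146, 19, 19, 217]
side [286, 134, 14, 10, 81]
[-38.53  41.02   1.57  -1.47] 1.456 want -38.02 35.77
[-36.79  37.75   0.49  -0.15] 0.127 want -37.9 36.02
[-33.41  38.43   0.27   0.31] 0.17 want -37.82 36.09
[-38.8   37.35  -0.89   0.99] 0.158 want -37.88 36.3
[-36.56  41.15   1.29  -1.37] 0.879 want -38.05 35.81
pivot w5 [ 0.52464489 -0.0117081   0.022     ]
```

Run:
```python
from fit import *
L=lambda f:(lambda c:(c['K'],c['T']))(np.load(f))
Z=lambda x,y:(60+x/2.14,40+y/2.14)
fit([('wrist','w4.png',L('w4.npz')),('wrist','w5.png',L('w5.npz')),('top','t5.png',cam('top'))],[Z(274,233.5),Z(642,222.5)],Z(461,523),0)
T=lambda x,y:atz('top',(299+x/3.333,96+y/3.333),.15)
a,b=T(120,88),T(287,213);y=a-b;print('top pins',(a+b)/2,np.linalg.norm(y),np.degrees(np.arctan2(-y[0],y[1])))
c=L('w5.npz');r=atz('wrist',(189,69),.15,c);l=atz('wrist',(1,75),.15,c);y=l-r;print('w5 pins',(r+l)/2,np.linalg.norm(y),np.degrees(np.arctan2(-y[0],y[1])))
# state before: same for w3
c=L('w3.npz');l,r=atz('wrist',(189,132),.15,c),atz('wrist',(366,131),.15,c);y=l-r;print('w3',(r+l)/2,np.linalg.norm(y),np.degrees(np.arctan2(-y[0],y[1])))
```

```text
pins: L [ 0.6649 -0.1214  0.15  ] span 0.122 psi_pins -36.44
pivot [ 0.5265 -0.0134  0.022 ]
wrist [255, 195, 41, 67, 2535]
wrist [29, 113, 68, 64, 3012]
top [341, 146, 19, 19, 217]
[-37.91  39.14   0.9   -0.4 ] 0.549 want -37.88 35.95
[-36.79  37.75   0.49  -0.15] 0.127 want -37.9 36.02
[-33.41  38.43   0.27   0.31] 0.17 want -37.82 36.09
[-38.8   37.35  -0.89   0.99] 0.158 want -37.88 36.3
top pins [ 0.66655613 -0.12167717  0.15      ] 0.11275779399041883 -36.24272324699376
w5 pins [ 0.66648647 -0.11997238  0.15      ] 0.127564520617054 -36.37663805807518
w3 [ 0.66639601 -0.12152448  0.15      ] 0.12308069886241663 15.230342723939318
```

```bash
python3 g.py -36.4 35
```

```text
11.775 array([ 0.91489588, -0.12307959, -0.24744996]) -38.13670688377155
now 14.121010069739413 50.616367847074486 0.19730234133251282
[48.4, -119.2, 60.9] -1.7367068837715536
```

Request:
step_arm(commands=[[100, [20, -50, 0], -1], [100, [40, -100, 0], -1.8], [100, [48.4, -119, 0], -1.8], [100, [48.4, -119, 0], -1.8], [100, [48.4, -119, 40], -1.8], [100, [48.4, -119, 61], -1.8], [100, [48.4, -119, 61], -1.8], [0, [48.4, -119, 61], -1.8], [0, [48.4, -119, 61], -1.8], [0, [48.4, -119, 61], -1.8], [0, [48.4, -119, 61], -1.8], [0, [48.4, -119, 61], -1.8]], squeeze=25)

```text
t: 13.28
tool_pos: [0.6289, -0.0953, 0.3707]
tool_rot: [-2.984, 0.98, -0.003]
contact_force: [-1.0, 1.7, 3.0]
opening: 0.0235
grip_force: 28.3
```

```bash
python3 g.py -38 33
```

```text
13.275 array([-1.01707003,  1.65734262,  3.03029796]) -36.37019215712481
now -35.81135100169141 34.31813231756538 0.07952165962331884
[2.1, -1.7, -0.2] 1.6298078428751879
```

Request:
step_arm(commands=[[0, [1.2, -0.8, -0.7], 0.8], [0, [2.4, -1.6, -1.5], 1.5], [0, [2.4, -1.6, -1.5], 1.5], [0, [2.4, -1.6, -1.5], 1.5]])

```text
t: 13.78
tool_pos: [0.6311, -0.0951, 0.3713]
tool_rot: [-2.97, 1.02, 0.005]
contact_force: [-5.2, 3.7, 5.2]
opening: 0.0232
grip_force: 28.3
```

```bash
python3 g.py -37.3 32.5
```

```text
13.775 array([-5.2054223 ,  3.7127213 ,  5.18316584]) -37.90066822066358
now -37.56911467097316 33.54482596030643 0.07950021896436879
[1.8, 0.2, 0.0] -0.6006682206635858
```

Request:
step_arm(commands=[[0, [0.8, 0, -0.4], 0], [0, [1.5, 0, -0.9], 0], [0, [1.5, 0, -0.9], 0]])

```text
t: 14.15
tool_pos: [0.632, -0.0956, 0.3717]
tool_rot: [-2.97, 1.019, 0.009]
contact_force: [-4.9, 5.7, 5.5]
opening: 0.0233
grip_force: 28.3
```

```bash
python3 g.py -37.3 32.5
```

```text
14.15 array([-4.93410416,  5.68856792,  5.53392999]) -37.890500782413014
now -37.59599543096159 32.97434823198938 0.07952676419745326
[1.1, 0.2, 0.5] -0.5905007824130166
```

Request:
step_arm(commands=[[0, [0.8, 0, -0.2], 0], [0, [0.8, 0, -0.2], 0], [100, [0.8, 0, -0.2], 0], [100, [0.8, 0, -0.2], 0], [100, [0.8, 0, -0.2], 0], [100, [0.8, 0, -0.2], 0], [100, [0.8, 0, -30], 0], [100, [0.8, 0, -62], 0], [100, [0.8, 0, -62], 0], [100, [0.8, 0, -62], 0]])

```text
t: 15.4
tool_pos: [0.6332, -0.0972, 0.4331]
tool_rot: [2.971, -1.02, -0.001]
contact_force: [-0.8, -0.2, -0.4]
opening: 0.0856
grip_force: 0.0
```

Run:
```python
from h import *
b=snap('wrist','w6.png');c=cam('wrist');np.savez('w6.npz',K=c[0],T=c[1])
cv2.imwrite('pics/w6b.png',cv2.resize(b[40:320,60:433,::-1],None,fx=2.14,fy=2.14,interpolation=3))
```

```text
(no output)
```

View pics/w6b.png

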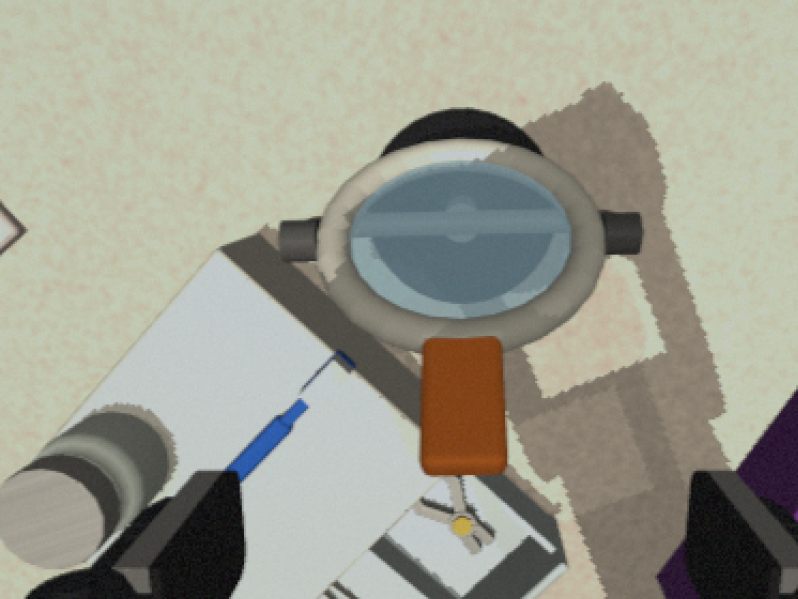

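The pins are now at outer ends (280,241) and (642,233), the pivot at (461,525), and the tab from (421,337) to (506,473).

Run:
```python
from fit import *
L=lambda f:(lambda c:(c['K'],c['T']))(np.load(f))
Z=lambda x,y:(60+x/2.14,40+y/2.14)
fit([('wrist','w6.png',L('w6.npz'))],[Z(280,241),Z(642,233)],Z(461,525),0)
# lens-glass / rim ellipse aspect for w4,w6 relative
```

```text
pins: L [ 0.6647 -0.1214  0.15  ] span 0.1221 psi_pins -36.58
pivot [ 0.5265 -0.0134  0.022 ]
wrist [256, 197, 41, 65, 2457]
[-3.750e+01  3.545e+01  3.000e-02 -3.000e-02] 0.123 want -38.0 36.13
[-3.750e+01  3.545e+01  3.000e-02 -3.000e-02] 0.123 want -38.0 36.13
```

Request:
step_arm(commands=[[100, [0, 0, 40], 0], [100, [0, 0, 61], 0], [100, [0, 0, 61], 0], [0, [0, 0, 61], 0], [0, [0, 0, 61], 0], [0, [0, 0, 61], 0], [0, [0, 0, 61], 0], [0, [0, 0, 61], 0]])

```text
t: 16.45
tool_pos: [0.6335, -0.097, 0.374]
tool_rot: [-2.971, 1.02, -0.002]
contact_force: [-1.5, 0.4, 3.4]
opening: 0.023
grip_force: 28.4
```

```bash
python3 g.py -38 33
```

```text
16.45 array([-1.54852115,  0.40299614,  3.42452315]) -37.88514078538503
now -37.59494345625218 30.16697807166454 0.07980221703874413
[-2.7, -0.3, 3.2] 0.11485921461496673
```

Request:
step_arm(commands=[[0, [-0.2, -1, 0], 0.7], [0, [-0.3, -2.2, 0], 1.3], [0, [-0.3, -2.2, 0], 1.3], [0, [-0.3, -2.2, 0], 1.3]])

```text
t: 16.95
tool_pos: [0.6343, -0.0956, 0.3738]
tool_rot: [2.958, -1.055, 0.001]
contact_force: [-2.6, -1.2, 6.3]
opening: 0.0229
grip_force: 28.5
```

```bash
python3 g.py -38 33
```

```text
16.95 array([-2.58811959, -1.22058616,  6.29413356]) -39.250842864605794
now -39.53041714888776 30.426687241480803 0.07975760359380803
[-2.4, 1.1, 2.9] -1.2508428646057936
```

Release, lift and re-measure.

Request:
step_arm(commands=[[100, [0, 0, 0], 0], [100, [0, 0, 0], 0], [100, [0, 0, 0], 0], [100, [0, 0, 0], 0], [100, [0, 0, -30], 0], [100, [0, 0, -62], 0], [100, [0, 0, -62], 0], [100, [0, 0, -62], 0]])

```text
t: 17.95
tool_pos: [0.6342, -0.0952, 0.4339]
tool_rot: [2.959, -1.054, -0.002]
contact_force: [0.4, 0.2, -0.4]
opening: 0.0856
grip_force: 0.0
```

Run:
```python
from h import *
b=snap('wrist','w7.png');c=cam('wrist');np.savez('w7.npz',K=c[0],T=c[1])
cv2.imwrite('pics/w7b.png',cv2.resize(b[40:320,60:433,::-1],None,fx=2.14,fy=2.14,interpolation=3))
```

```text
(no output)
```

View pics/w7b.png

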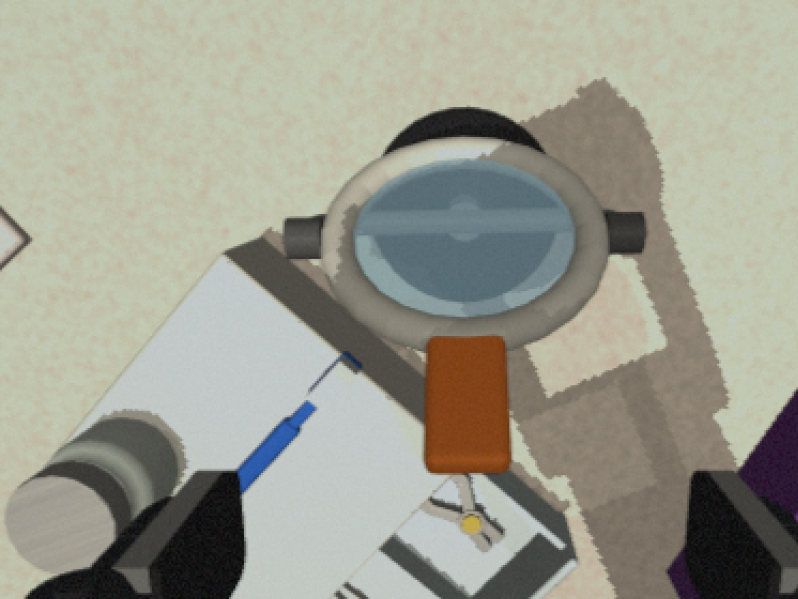

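The pins are at (284,238) and (645,232), the pivot at (471,524), and the tab from (426,336) to (511,472). The nipper, toothbrush and jar are where they were.

Run:
```python
from fit import *
L=lambda f:(lambda c:(c['K'],c['T']))(np.load(f))
Z=lambda x,y:(60+x/2.14,40+y/2.14)
fit([('wrist','w7.png',L('w7.npz'))],[Z(284,238),Z(645,232)],Z(471,524),0)
```

```text
pins: L [ 0.6649 -0.1214  0.15  ] span 0.1221 psi_pins -38.18
pivot [ 0.526  -0.0135  0.022 ]
wrist [258, 197, 41, 64, 2428]
[-38.84  36.49   0.49  -0.19] 0.126 want -37.78 35.98
[-38.84  36.49   0.49  -0.19] 0.126 want -37.78 35.98
```

```bash
python3 -c "
from h import *
print(finish_job())"
```

```text
the job is handed in; nothing more can be done
None
```

I handed the job in. The drawer measured 84.5 mm out against its 85 mm stop. The lens was last measured within about 1° of the nipper's pivot, and the gripper is open and clear of everything. The last pictures showed the nipper, toothbrush and jar undisturbed; I didn't re-check the tweezers or tumbler at the end. On the way I briefly pulled the drawer past its stop while still gripping the knob, and once pushed the lens tab sideways the wrong way (about 24 N at the wrist); I corrected the tab.

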